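# Bring the ring round to the curing lamp and start it

### The arm

A 6-joint arm with a two-finger parallel gripper is mounted at the origin on the work surface. World frame = base frame: x ahead of the robot, y to its left, z up, the work surface at z = 0. Lengths are in m, angles in rad, forces in N, time in s.
With the tool pointing down it reaches from about 0.35 to 0.975 m from the base axis. Payload 7.1 kg.
Tool frame: the origin (TCP) lies at the very end of the fingers, on their centre line; the grasp point (between the pads) lies 19 mm behind it; z points along the fingers, y is the line along which they close (so a half turn about z gives the same grasp; the last joint's range is limited). The gripper opens to 88 mm and grips with 3 to 60 N. Pads are 20 mm wide; open, the fingers measure 115 mm over their backs; the gripper's body (75 mm by 178 mm) begins 61 mm behind the grasp point.
Start: joints at [-1.125, 0.423, 1.63, -0, 1.089, -0.019], TCP at [0.28, -0.559, 0.183] pointing down, gripper open.
Joint ranges: [-3, 3], [-0.9, 2.11], [0.09, 2.58], [-1.31, 4.45], [0.11, 2.69], [-2.54, 2.54]. Speed limits (rad/s): [2.39, 2.39, 3.01, 3.14, 3.14, 3.14].

### API

Orientations are given as a rotation vector (axis times angle).
In Python, from rig import robot, capture, camera_params gives the robot as it stands. The module is installed in compiled form; this text tells all that it offers.
- The arm moves only by the shell command python3 -m inch 'ROWS' [FORCE]. ROWS is a JSON object of lists of equal length, an entry for each row: "delta_pos": the shift along the tool's x, y, z in cm, a list of three; "turn": the turn, a rotation vector about the tool's x, y, z in rad, a list of three; "jaw": the closure in counts, from 0 (fully open) to 255 (shut). In form: {"delta_pos": [[x, y, z], ...], "turn": [[ax, ay, az], ...], "jaw": [jaw, ...]}. A call has 1 to 12 rows; each row shifts and turns the commanded pose from where the row before left it, along the tool's axes as they then stand; what a row does not reach is not made up. A row lasts 1/10 s, in which the tool goes at most 50 mm and 8.59 degrees, less where a joint would pass 70% of its speed; a pose out of reach is approached as far as the arm can. A call is refused whole if a number of a shift passes 5 or a number of a turn 0.15, either way. A call with a gripper value outside its range is refused whole. The fingers move at their own pace and stop on an object; FORCE is the grip in N (left out, the last holds). Time passes only in rows, so rows that do not move let the fingers close. It gives the time, the measured TCP pose, the force, the opening and the grip force at its end, in the units of the state.
- robot.observe(): the state, without advancing time (a new reading comes with each control period).
- capture(name): name is "side" or "top" or "wrist"; returns the picture (480x640x3 uint8, red, green, blue); there is no depth.
- camera_params(name): a dict with "fovy" (degrees; the focal length in pixels is half the picture's height over the tangent of half this angle, whatever the lens; pixels are square), "cx", "cy" (the principal point, pixels), "dist_coeffs" ([k1, k2, p1, p2, k3] as OpenCV has them; the pictures are not rectified), "pose" (4x4, takes a point from camera to world coordinates); the wrist camera has in their place "tool_from_camera" (4x4, takes a point from camera to tool coordinates, whose origin is the TCP and whose axes are the flange's). Camera axes: x right, y up, looking along -z (the intrinsics and any distortion apply to the point x, -y, -z); pixel columns grow to the right and rows downward; lengths in m; the calibration is good to about 2 mm. A picture is of the moment at which its call begins: read the wrist's pose just before it. camera_params takes no time and is no camera call.
- robot.job_done(): hands the job in; it is judged then, once.
The state is a dict: "clock": time; "joints": joint angles; "joint_velocities": joint speeds; "joint_torque": joint torques, N m; "tool_pos": TCP position; "orientation": TCP orientation; "wrist_force": force on the tool from outside, world axes, zero at the start; "wrist_torque": the same for the moment, N m; "grip_width": finger opening in m; "grip_force": force on a finger pad.
Only numpy, scipy, OpenCV 4.12 (cv2) and the standard library are available. Lean on these libraries where they do the work, as an engineer would, in place of code of your own. Each camera call takes 0.05 s, during which the arm holds its last target. There are 200 camera calls.

### The job

On the curing station, turn the three-spoked carousel by gently pushing one of its spokes with a fingertip until the resin ring on its post stands squarely in front of the lamp's window; then press the start button fully down with a fingertip and let go of it. Do not touch or lift the ring on the post, do not press the button before the ring is in place, and leave the cup, the pick, the clear cube and the spare ring where they are.

Things in the scene. Friction and masses are not known exactly. Their poses are not given: they have to be found in the camera images.
- station: Fixed white base plate on the counter, 15 mm thick. Origin: on the counter, on the carousel's vertical axis; x towards the lamp, z up. It runs x -100 to +160, y -125 to +125 mm. At x 117 to 157, y -45 to +45 mm stands the grey lamp block, top 90 mm above the counter. The start button is at x 85, y -95 mm. Besides the plate nothing fixed is within 105 mm of the axis.
- lamp_window (a point): Centre of the lamp's clear window, on the block's face that looks at the carousel: 115 mm from the carousel's axis, 62 mm above the counter. The window is 42 mm wide; its clear edge also shows on the block's top. The ring must stop in front of it, on the line from the carousel's axis to this point, so that the whole ring lies within the window's width.
- carousel: Aluminium spider, turns either way without limit about the station's axis, stays where left (1 to 2 N at a spoke moves it; no coasting; over 15 N fails). Origin: on the axis, 15 mm above the counter; z up, x along the ring spoke. Hub 44 mm across, top 60 mm above the counter. 3 spokes at 120 degrees: bars 10 mm wide, 34 to 52 mm above the counter, 19 mm of free air beneath.
- post_foot (a point): Foot of the post on the ring spoke, where the ring's underside rests: 85 mm from the axis, 52 mm above the counter, on an end disc 30 mm across. The upright white post is 14 mm thick, its top 77 mm above the counter.
- spoke1_end (a point): Top of the outer end of the plain spoke 120 degrees counter-clockwise (seen from above) from the ring spoke; 80 mm from the axis, 52 mm above the counter. Push on a spoke's upright side.
- spoke2_end (a point): The same for the plain spoke 120 degrees clockwise from the ring spoke.
- ring: The resin ring, loose over the post (2 mm play): 26 mm outside, 18 mm inside, 10 mm high, 12 g. Origin: centre of its underside. It rides with the carousel and must not be touched.
- start (a joint): Travel of the start button, m: 0 released, 0.006 fully down (about 5 N); springs back.
- start_top (a point): Centre of the top of the round start button, 28 mm across, 37 mm above the counter, in a round black housing 44 mm across and 27 mm high (above the counter); pressed straight down.
- spare_ring: A second loose ring of the same size lying on the counter beside the station; leave alone.
- cup: Grey silicone mixing cup, 68 mm across, 65 mm high, on the counter; origin at the centre of its underside; leave alone.
- cube: Clear acrylic cube, 50 mm, on the counter; origin at the centre of its underside; leave alone.
- pick: Steel dental pick, 156 mm long along its x, about 8 mm thick, lying on the counter; origin under its middle; leave alone.

How it is judged:
By the outcome, as a careful person would: the job done as asked, in the order asked, and still so for the second after the job is handed in, with the robot touching nothing.
It also fails if it takes over 51 s, if anything falls off the work surface, if the arm or the gripper's body presses on something with over 40 N, if the wrist force passes 120 N, or if a joint passes its speed limit or range.

## Working session

There is one attempt and no reset: what is moved stays moved. The work goes in short steps, Python scripts to look and compute and a shell command to move; the robot and the scene stay as the last step left them, time stands still between calls to the robot, and variables do not carry over. Pictures are saved under pics/ and viewed, at most 10 in all, crops included, and the job is handed in when it is done.

```bash
mkdir -p pics
cat > h.py <<'E'
import numpy as np, cv2
from rig import robot, capture, camera_params
from scipy.spatial.transform import Rotation as R
def cam(n):
    p=camera_params(n); f=240/np.tan(np.radians(p["fovy"])/2)
    K=np.array([[f,0,p["cx"]],[0,f,p["cy"]],[0,0,1.]])
    if "pose" in p: T=np.array(p["pose"])
    else:
        s=robot.observe(); W=np.eye(4); W[:3,:3]=R.from_rotvec(s["orientation"]).as_matrix(); W[:3,3]=s["tool_pos"]
        T=W@np.array(p["tool_from_camera"])
    return K,np.array(p["dist_coeffs"],float),T
def ray(c,uv,z):
    K,d,T=c
    q=cv2.undistortPoints(np.array(uv,float).reshape(-1,1,2),K,d).reshape(-1,2)
    v=np.c_[q[:,0],-q[:,1],-np.ones(len(q))]@T[:3,:3].T
    return T[:3,3]+v*((z-T[2,3])/v[:,2])[:,None]
def proj(c,P):
    K,d,T=c
    X=(np.atleast_2d(P)-T[:3,3])@T[:3,:3]; X=X*[1,-1,-1]
    return cv2.projectPoints(X.reshape(-1,1,3),np.zeros(3),np.zeros(3),K,d)[0].reshape(-1,2)
def save(im,n): cv2.imwrite("pics/"+n,cv2.cvtColor(im,cv2.COLOR_RGB2BGR))
E
python3 - <<'E'
from h import *
for n in("top","side"):
    save(capture(n),n+"0.png"); print(n,cam(n)[2].round(3).tolist(), cam(n)[0][0,0])
s=robot.observe(); print(s); print(R.from_rotvec(s["orientation"]).as_matrix().round(3)); print(np.array(camera_params("wrist")["tool_from_camera"]).round(3))
E
```

```text
top [[-0.002, 0.996, -0.086, 0.468], [-1.0, -0.004, -0.015, 0.049], [-0.015, 0.086, 0.996, 1.063], [0.0, 0.0, 0.0, 1.0]] 622.0838281260309
side [[0.784, 0.293, -0.547, 0.135], [-0.621, 0.353, -0.7, -0.481], [-0.012, 0.888, 0.459, 0.446], [0.0, 0.0, 0.0, 1.0]] 441.2049550090631
{'clock': 0.1, 'joints': array([-1.12499967e+00,  4.23816475e-01,  1.63060372e+00,  2.47079155e-07,
        1.08857833e+00, -1.90163452e-02]), 'joint_velocities': array([ 2.43054106e-05, -1.20027685e-03, -9.63041459e-04,  2.24080895e-03,
        2.56277986e-04,  6.04593123e-04]), 'joint_torque': array([-1.66271529e-03, -5.45615709e+01, -2.74323571e+01,  6.44389959e-02,
        1.86556211e-02, -7.25225823e-05]), 'tool_pos': array([ 0.27993468, -0.5581837 ,  0.18235083]), 'orientation': array([-3.05579369e+00, -7.23254944e-01,  4.67128993e-04]), 'wrist_force': array([-0.08453261, -0.33141022,  0.21965519]), 'wrist_torque': array([0.00496711, 0.00372067, 0.00182555]), 'grip_force': 0.0, 'grip_width': 0.08794170750767945}
[[ 0.894  0.448 -0.001]
 [ 0.448 -0.894  0.001]
 [ 0.    -0.001 -1.   ]]
[[-0.001  0.968  0.25   0.068]
 [ 1.     0.001  0.    -0.   ]
 [-0.     0.25  -0.968 -0.203]
 [ 0.     0.     0.     1.   ]]
```

View pics/top0.png

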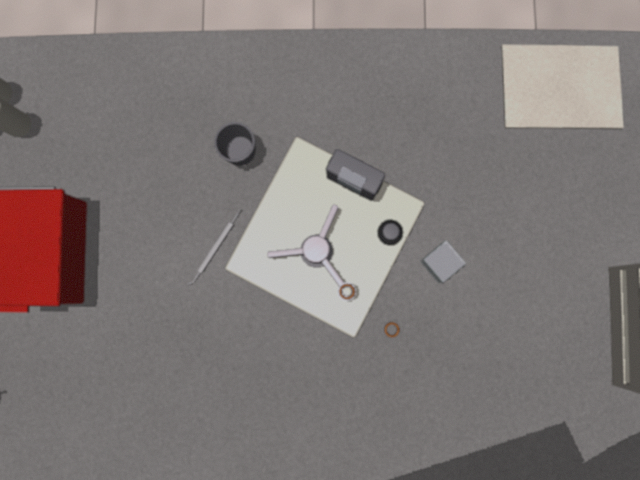

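View pics/side0.png

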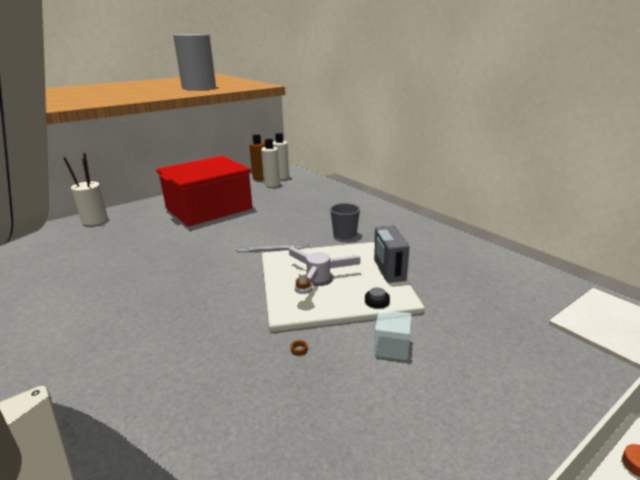

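Run:
```python
from h import *
im=cv2.cvtColor(cv2.imread("pics/top0.png"),cv2.COLOR_BGR2RGB); c=cam("top")
h=cv2.cvtColor(im,cv2.COLOR_RGB2HSV).astype(int)
m=((im.min(2)>150)).astype(np.uint8); m[:130]=0; m[345:]=0; m[:,:200]=0; m[:,440:]=0
ct=np.vstack([k for k in cv2.findContours(m,0,2)[0] if cv2.contourArea(k)>300])
r=cv2.minAreaRect(ct); b=cv2.boxPoints(r); print(r,b.tolist()); print(ray(c,b,.015).round(4).tolist())
P=ray(c,b,.015); P=P[:,:2]
pr=cv2.minAreaRect(ray(c,ct,.015)[:,:2].astype(np.float32)); print("world rect",pr)
for n,p,z in [("hub",(316,249),.06),("ring",(347,291),.06),("s_a",(335,207),.052),("s_b",(269,254),.052),("button",(391,231),.037),("lampwin",(351,178),.09),("lampc",(357,172),.09),("cup",(236,144),.065),("cube",(444,262),.05)]:
    print(n,ray(c,[p],z).round(4)[0])
cr=im[135:345,225:435]; save(cv2.resize(cr,None,fx=2.8,fy=2.8,interpolation=cv2.INTER_CUBIC),"c1.png")
```

```text
((324.6380310058594, 235.611083984375), (146.0255889892578, 151.4468231201172), 27.93714141845703) [[224.65737915039062, 268.30316162109375], [295.6106262207031, 134.50563049316406], [424.6186828613281, 202.91900634765625], [353.6654357910156, 336.716552734375]]
[[0.5204, 0.238, 0.015], [0.7507, 0.1182, 0.015], [0.6305, -0.1017, 0.015], [0.4053, 0.0204, 0.015]]
world rect ((0.5761549472808838, 0.06884005665779114), (0.24661526083946228, 0.2565925121307373), 62.04222869873047)
hub [0.549  0.0817 0.06  ]
ring [0.4811 0.0319 0.06  ]
s_a [0.6186 0.0507 0.052 ]
s_b [0.5417 0.1587 0.052 ]
button [ 0.5803 -0.0419  0.037 ]
lampwin [0.6593 0.0251 0.09  ]
lampc [0.6689 0.0156 0.09  ]
cup [0.7222 0.2129 0.065 ]
cube [ 0.5277 -0.1267  0.05  ]
```

View pics/c1.png

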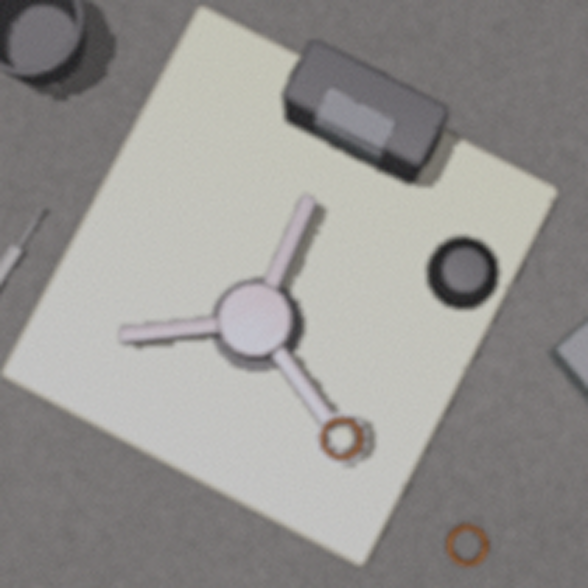

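The top view shows the hub at (316,249), ring at (347,291), plain spokes ending at (335,207) and (269,254), the button at (391,231) and the lamp window at about (351,178). I'll push the left spoke CCW by about 116°. First I go to a hover on its far side with the jaw closed.

```bash
python3 -m inch '{"delta_pos":[[2.85,-2.5,0],[2.85,-2.5,0],[2.85,-2.5,0],[2.85,-2.5,0],[2.85,-2.5,0],[2.85,-2.5,0],[2.85,-2.5,0],[2.85,-2.5,0],[2.85,-2.5,0],[2.85,-2.5,0]],"turn":[[0,0,0],[0,0,0],[0,0,0],[0,0,0],[0,0,0],[0,0,0],[0,0,0],[0,0,0],[0,0,0],[0,0,0]],"jaw":[255,255,255,255,255,255,255,255,255,255]}' 10
python3 -m inch '{"delta_pos":[[2.85,-2.5,0],[2.85,-2.5,0],[2.85,-2.5,0],[2.85,-2.5,0],[2.85,-2.5,0],[2.85,-2.5,0],[2.85,-2.5,0],[2.85,-2.5,0],[0,0,0]],"turn":[[0,0,0],[0,0,0],[0,0,0],[0,0,0],[0,0,0],[0,0,0],[0,0,0],[0,0,0],[0,0,0]],"jaw":[255,255,255,255,255,255,255,255,255]}'
python3 - <<'E'
from h import *
save(capture("wrist"),"w0.png")
E
```

```text
clock: 1.1
tool_pos: [0.423, -0.2059, 0.1829]
orientation: [-3.057, -0.723, 0.0]
wrist_force: [0.7, 0.4, 0.5]
grip_width: 0.0113
grip_force: 0.0
clock: 2.0
tool_pos: [0.5384, 0.0769, 0.1829]
orientation: [-3.055, -0.729, -0.002]
wrist_force: [0.1, -0.4, -0.0]
grip_width: 0.0006
grip_force: 0.0
```

View pics/w0.png

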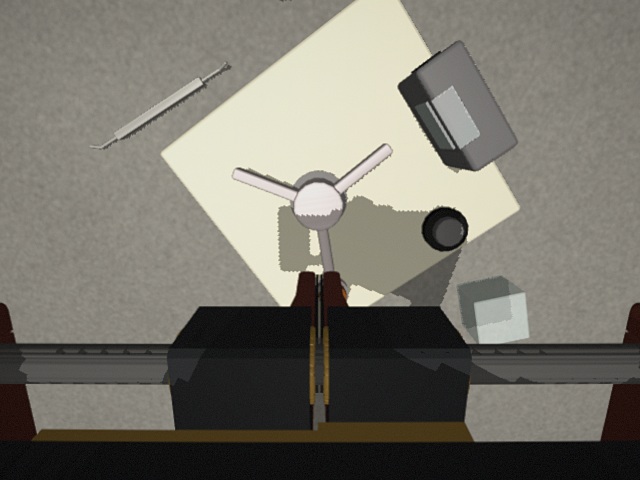

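The hub is at (318,203), button at (445,229) and lamp block at about (458,105), with the window's clear strip about (421–480, 86–152). I'll zoom in on the lamp to read the window corners.

Run:
```python
from h import *
im=cv2.imread("pics/w0.png")
cv2.imwrite("pics/w0c.png",cv2.resize(im[30:180,380:530],None,fx=4,fy=4,interpolation=cv2.INTER_CUBIC))
rgb=im[...,::-1]; c=cam("wrist")
g=im.min(2); hub=im[230:,:,:]
# plate edges
m=cv2.inRange(cv2.cvtColor(im,cv2.COLOR_BGR2HSV),(20,15,190),(40,90,255)); print(m.sum()/255)
for n,p,z in [("hub",(318,202),.06),("s1",(389,148),.052),("s2",(236,172),.052),("button",(446,230),.037),("pl",(162,153),.015),("pr",(519,209),.015)]:
    print(n,ray(c,[p],z)[0].round(4))
```

```text
43643.0
hub [0.5518 0.0836 0.06  ]
s1 [0.6196 0.0497 0.052 ]
s2 [0.5421 0.1584 0.052 ]
button [ 0.5792 -0.0378  0.037 ]
pl [0.5206 0.2346 0.015 ]
pr [ 0.6289 -0.1004  0.015 ]
```

View pics/w0c.png

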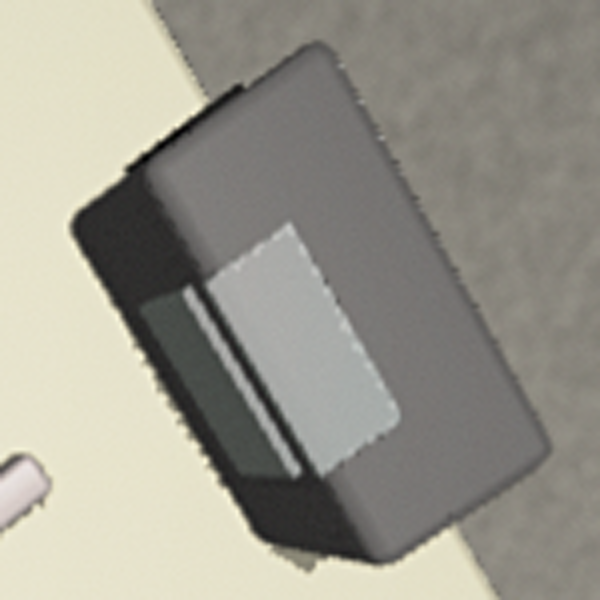

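Run:
```python
from h import *
c=cam("wrist"); f=lambda p:(380+p[0]/4-.4,30+p[1]/4-.4)
def w(ps,z): return ray(c,[f(p) for p in ps],z)[:,:2]
hub=w([(0,0)],.06); H=np.array([.551,.083])
pt=w([(210,278),(320,472),(398,415),(290,225)],.09); bl=w([(150,175),(375,560),(548,450),(320,42)],.09)
print("patch",pt.round(4).tolist(),pt.mean(0)); print("block",bl.round(4).tolist(),bl.mean(0))
for n,q in(("patch",pt),("block",bl)):
    d=q[0]-q[1]; print(n,np.linalg.norm(d),"yaw",np.degrees(np.arctan2(d[1],d[0]))-90)
    y=np.radians(-27.8); Rm=np.array([[np.cos(y),np.sin(y)],[-np.sin(y),np.cos(y)]]); print((Rm@(q-H).T).T.round(4).tolist())
# hub circle fit: bright low-saturation
im=cv2.imread("pics/w0.png"); print((Rm@(np.array([[.5792,-.0378],[.5206,.2346],[.6289,-.1004],[.6196,.0497],[.5421,.1584]])-H).T).T.round(4).tolist())
```

```text
patch [[0.662, 0.045], [0.6416, 0.0085], [0.6571, 0.0009], [0.6765, 0.0367]] [0.65931862 0.02280479]
block [[0.6723, 0.0638], [0.6324, -0.0097], [0.6646, -0.0279], [0.705, 0.048]] [0.66857217 0.0185493 ]
patch 0.04185800762831419 yaw -29.21877756971673
[[0.1159, 0.0182], [0.1149, -0.0236], [0.1321, -0.0231], [0.1326, 0.0176]]
block 0.08366120024961236 yaw -28.49701317399169
[[0.1162, 0.0396], [0.1152, -0.0441], [0.1522, -0.0451], [0.1526, 0.0409]]
[[0.0813, -0.0937], [-0.0976, 0.1199], [0.1544, -0.1259], [0.0762, 0.0025], [-0.043, 0.0625]]
```

```bash
python3 -m inch '{"delta_pos":[[2.8,-2.4,0],[2.8,-2.4,0],[0,0,0],[0,0,0],[0,0,0],[0,0,0],[0,0,3],[0,0,3],[0,0,3],[0,0,3],[0,0,2.1],[0,0,0]],"turn":[[0,0,0],[0,0,0],[0,0,0.09],[0,0,0.09],[0,0,0.09],[0,0,0.09],[0,0,0],[0,0,0],[0,0,0],[0,0,0],[0,0,0],[0,0,0]],"jaw":[255,255,255,255,255,255,255,255,255,255,255,255]}'
python3 - <<'E'
from h import *
s=robot.observe(); print(s["joints"].round(2)); 
p=s["tool_pos"][:2]; H=np.array([.550,.083]); X=R.from_rotvec(s["orientation"]).as_matrix()
print((p-H).round(4), "yaw",np.degrees(np.arctan2(X[1,0],X[0,0])), "in tool axes",(X[:2,:2].T@(p-H)).round(4))
E
```

```text
clock: 3.25
tool_pos: [0.5626, 0.1395, 0.0392]
orientation: [3.136, 0.163, -0.01]
wrist_force: [-0.4, 0.5, 0.3]
grip_width: 0.0004
grip_force: 0.0
[ 0.22  0.56  1.81 -0.    0.78  1.69]
[0.0126 0.0565] yaw 5.938118408740959 in tool axes [ 0.0184 -0.0549]
```

```bash
python3 -m inch '{"delta_pos":[[0,-0.7,0],[-0.4,0,0],[-0.44,-0.09,0],[-0.44,-0.09,0],[-0.44,-0.09,0],[-0.44,-0.09,0],[-0.44,-0.09,0],[-0.44,-0.09,0]],"turn":[[0,0,0],[0,0,0],[0,0,-0.07],[0,0,-0.07],[0,0,-0.07],[0,0,-0.07],[0,0,-0.07],[0,0,-0.07]],"jaw":[255,255,255,255,255,255,255,255]}'
python3 - <<'E'
from h import *
s=robot.observe(); print(s["wrist_force"],s["wrist_torque"])
p=s["tool_pos"][:2]; H=np.array([.550,.083]); X=R.from_rotvec(s["orientation"]).as_matrix()
print("yaw",np.degrees(np.arctan2(X[1,0],X[0,0])), "in tool axes",(X[:2,:2].T@(p-H)).round(4))
E
```

```text
clock: 4.05
tool_pos: [0.5347, 0.1463, 0.0437]
orientation: [3.033, 0.82, 0.004]
wrist_force: [-0.6, 0.4, -1.5]
grip_width: 0.0004
grip_force: 0.0
[-0.56008647  0.43191542 -1.50447374] [-0.04560823 -0.02471221  0.02656248]
yaw 30.259077238121453 in tool axes [ 0.0187 -0.0624]
```

Run:
```python
from h import *
a=capture("side")[200:380,200:440]; b=capture("top")[130:350,210:450]
a=cv2.resize(a,(480,360),interpolation=cv2.INTER_CUBIC);b=cv2.resize(b,(393,360),interpolation=cv2.INTER_CUBIC)
save(cv2.resize(np.hstack([a,b]),(800,330)),"m1.png"); s=robot.observe(); print(s["tool_pos"],s["wrist_force"])
```

```text
[0.53426086 0.14614787 0.04351966] [-0.74927977 -0.08300093 -0.36591246]
```

View pics/m1.png

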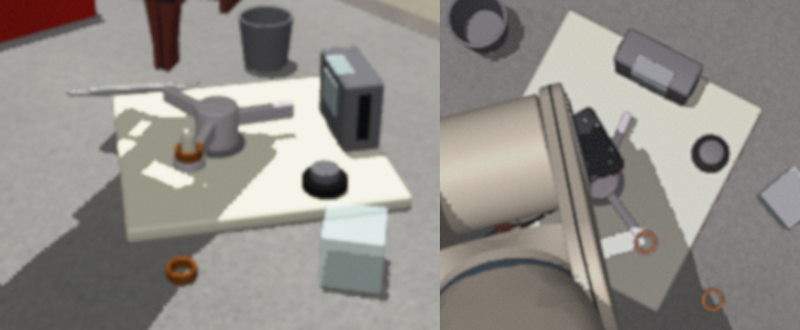

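Run:
```python
from h import *
s=robot.observe(); c=cam("side"); t=cam("top"); H=np.array([.55,.083])
print("tcp side px",proj(c,s["tool_pos"]), "spoke2 orig",proj(c,[.5415,.1585,.052]))
im=capture("top"); h=cv2.cvtColor(im,cv2.COLOR_RGB2HSV)
m=cv2.inRange(h,(3,90,60),(20,255,255)); m[:150]=0;m[345:]=0;m[:,:230]=0;m[:,435:]=0
for k in cv2.findContours(m,0,2)[0]:
    if cv2.contourArea(k)>15:
        p,r=cv2.minEnclosingCircle(k); w=ray(t,[p],.06)[0]; d=w[:2]-H; print(p,r,w.round(4),np.degrees(np.arctan2(d[1],d[0])),np.linalg.norm(d))
```

```text
tcp side px [[291.79330888 253.92885576]] spoke2 orig [[291.08750653 246.55863795]]
(391.1891784667969, 329.54052734375) 7.676207542419434 [ 0.4192 -0.0385  0.06  ] -137.10483345474915 0.17851551162384222
(346.74658203125, 291.1712341308594) 7.517046928405762 [0.4808 0.0323 0.06  ] -143.78973792059807 0.08576700838597168
(251.5, 280.0) 4.609872341156006 [0.4991 0.186  0.06  ] 116.27850692956338 0.1148812662150276
```

Run:
```python
from h import *
a=capture("side")[180:320,240:380]; b=capture("wrist")
a=cv2.resize(a,(420,420),interpolation=cv2.INTER_CUBIC);b=cv2.resize(b,(380,285)); b=np.vstack([b,np.zeros((135,380,3),np.uint8)])
save(np.hstack([a,b]),"m2.png")
```

```text
(no output)
```

View pics/m2.png

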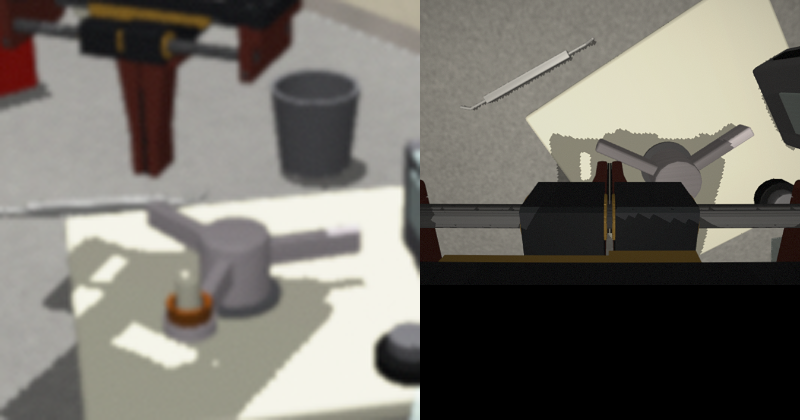

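Run:
```python
from h import *
s=robot.observe(); c=cam("wrist"); print(s["tool_pos"],s["joints"].round(3),s["orientation"].round(4)); print("tcp px",proj(c,s["tool_pos"]))
print("hub,s1,s2,plate corner predicted",proj(c,[[.5505,.083,.06],[.6195,.050,.052],[.542,.1585,.052],[.5205,.236,.015]]).round(0).tolist())
f=640/380; print("seen",[[258*f,177*f],[330*f,130*f],[180*f,143*f],[107*f,117*f]])
```

```text
[0.53488388 0.1462185  0.04298128] [ 0.245  0.522  1.872 -0.     0.746  1.293] [3.0346e+00 8.1260e-01 2.7000e-03]
tcp px [[319.22763533 266.13225427]]
hub,s1,s2,plate corner predicted [[437.0, 309.0], [559.0, 226.0], [306.0, 250.0], [181.0, 201.0]]
seen [[434.52631578947364, 298.10526315789474], [555.7894736842105, 218.94736842105263], [303.1578947368421, 240.8421052631579], [180.21052631578945, 197.05263157894737]]
```

The side view shows the closed fingertip at about (291,238) rather than the predicted (292,254). The real tip therefore sits well above the reported TCP and passed over the spoke without moving it. I'll back off and measure the tip's true height.

```bash
python3 -m inch '{"delta_pos":[[0,0,-1],[0.43,0.14,0],[0.43,0.14,0],[0.43,0.14,0],[0.43,0.14,0],[0.43,0.14,0],[0.43,0.14,0],[0.6,0,0],[0,0,0],[0,0,0]],"turn":[[0,0,0],[0,0,0.07],[0,0,0.07],[0,0,0.07],[0,0,0.07],[0,0,0.07],[0,0,0.07],[0,0,0],[0,0,0],[0,0,0]],"jaw":[255,255,255,255,255,255,255,255,255,255]}'
cat > tip.py <<'E'
from h import *
def tip():
    im=capture("side"); s=robot.observe(); h=cv2.cvtColor(im,cv2.COLOR_RGB2HSV)
    c=cam("side"); q=proj(c,s["tool_pos"])[0]
    m=(((h[...,0]<12)|(h[...,0]>172))&(h[...,1]>90)&(h[...,2]<140)).astype(np.uint8)
    u=int(q[0]); m[:,:u-25]=0; m[:,u+25:]=0; m[int(q[1])+15:]=0
    ys,xs=np.nonzero(m); b=ys.max(); x=xs[ys>=b-2].mean()
    zs=np.linspace(0,.3,601); P=proj(c,np.c_[np.tile(s["tool_pos"][:2],(601,1)),zs])
    print("tcp",s["tool_pos"].round(4),"pred px",q.round(1),"seen",x,b,"z tip",zs[np.argmin(abs(P[:,1]-b-.5))])
    X=R.from_rotvec(s["orientation"]).as_matrix(); print("yaw",np.degrees(np.arctan2(X[1,0],X[0,0])).round(1),"rel hub tool axes",(X[:2,:2].T@(s["tool_pos"][:2]-[.55,.083])).round(4),"F",s["wrist_force"].round(1))
E
python3 -c "from tip import *; tip()"
```

```text
clock: 5.3
tool_pos: [0.5672, 0.1476, 0.0523]
orientation: [-3.137, -0.166, -0.0]
wrist_force: [-0.1, -0.5, -0.2]
grip_width: 0.0009
grip_force: 0.0
tcp [0.567  0.1476 0.0522] pred px [305.1 244.6] seen 303.5925925925926 227 z tip 0.089
yaw 6.1 rel hub tool axes [ 0.0237 -0.0625] F [-0.  -0.5 -0.1]
```

```bash
python3 -m inch '{"delta_pos":[[0,0,1],[0,0,1],[0,0,0.6],[0,0,0],[0,0,0]],"turn":[[0,0,0],[0,0,0],[0,0,0],[0,0,0],[0,0,0]],"jaw":[255,255,255,255,255]}'
python3 - <<'E'
from tip import *
tip()
a=capture("side")[170:290,250:370]; a=cv2.resize(a,(480,480),interpolation=cv2.INTER_CUBIC); save(a,"m3.png")
E
```

```text
clock: 5.85
tool_pos: [0.5668, 0.1475, 0.0256]
orientation: [3.137, 0.165, -0.001]
wrist_force: [0.8, 0.0, -0.4]
grip_width: 0.0004
grip_force: 0.0
tcp [0.5671 0.1476 0.026 ] pred px [305.7 256.4] seen 303.7391304347826 240 z tip 0.061
yaw 6.0 rel hub tool axes [ 0.0238 -0.0625] F [-0.5  0.4 -0.8]
```

View pics/m3.png

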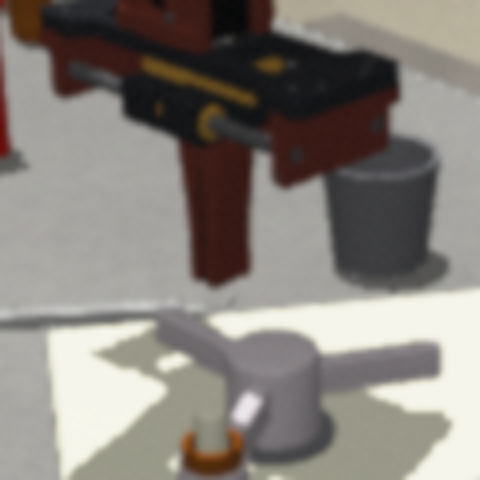

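The tip shows at crop (215,285), which is full-frame (304,241). That puts its true height at about 61 mm, so the offset is about 35 mm. Lower by 1.9 cm, checking the force.

```bash
python3 -m inch '{"delta_pos":[[0,0,0.7],[0,0,0.6],[0,0,0.6],[0,0,0],[0,0,0]],"turn":[[0,0,0],[0,0,0],[0,0,0],[0,0,0],[0,0,0]],"jaw":[255,255,255,255,255]}'
python3 -c "from tip import *; tip()"
```

```text
clock: 6.45
tool_pos: [0.5669, 0.1475, 0.0067]
orientation: [3.137, 0.165, -0.001]
wrist_force: [0.3, -0.1, -0.1]
grip_width: 0.0001
grip_force: 0.0
tcp [0.5671 0.1476 0.007 ] pred px [306.  264.7] seen 303.5 249 z tip 0.0415
yaw 6.0 rel hub tool axes [ 0.0238 -0.0624] F [-0.1 -0.1 -0.8]
```

```bash
python3 -m inch '{"delta_pos":[[-0.45,0,0],[-0.45,0,0],[-0.44,-0.09,0],[-0.44,-0.09,0],[-0.44,-0.09,0],[-0.44,-0.09,0],[-0.44,-0.09,0],[-0.44,-0.09,0]],"turn":[[0,0,0],[0,0,0],[0,0,-0.07],[0,0,-0.07],[0,0,-0.07],[0,0,-0.07],[0,0,-0.07],[0,0,-0.07]],"jaw":[255,255,255,255,255,255,255,255]}'
cat > st.py <<'E'
from h import *
def st():
    t=cam("top"); H=np.array([.55,.083]); im=capture("top"); h=cv2.cvtColor(im,cv2.COLOR_RGB2HSV); s=robot.observe()
    m=cv2.inRange(h,(3,90,60),(20,255,255)); m[:150]=0;m[345:]=0;m[:,:230]=0;m[:,435:]=0
    for k in cv2.findContours(m,0,2)[0]:
        if cv2.contourArea(k)>15:
            p,r=cv2.minEnclosingCircle(k); d=ray(t,[p],.06)[0][:2]-H; print("orange",np.round(p,1),round(r,1),np.degrees(np.arctan2(d[1],d[0])).round(1),np.linalg.norm(d).round(4))
    X=R.from_rotvec(s["orientation"]).as_matrix(); print("yaw",np.degrees(np.arctan2(X[1,0],X[0,0])).round(1),"rel hub tool axes",(X[:2,:2].T@(s["tool_pos"][:2]-[.55,.083])).round(4),"z",s["tool_pos"][2].round(4),"F",s["wrist_force"].round(1))
E
python3 -c "from st import *; st()"
```

```text
clock: 7.3
tool_pos: [0.5314, 0.1447, 0.0074]
orientation: [-3.033, -0.82, -0.002]
wrist_force: [0.9, 0.9, -0.9]
grip_width: 0.0005
grip_force: 0.6
orange [391.3 329.5] 7.7 -137.0 0.1785
orange [361.2 274.1] 7.4 -119.4 0.0851
yaw 30.4 rel hub tool axes [ 0.0143 -0.0628] z 0.0073 F [0.2 0.7 0.1]
```

The carousel follows the finger and the ring has turned 24.4°. Continue.

```bash
python3 -m inch '{"delta_pos":[[-0.44,-0.09,0],[-0.44,-0.09,0],[-0.44,-0.09,0],[-0.44,-0.09,0],[-0.44,-0.09,0],[-0.44,-0.09,0],[-0.44,-0.09,0],[-0.44,-0.09,0],[-0.44,-0.09,0],[-0.44,-0.09,0]],"turn":[[0,0,-0.07],[0,0,-0.07],[0,0,-0.07],[0,0,-0.07],[0,0,-0.07],[0,0,-0.07],[0,0,-0.07],[0,0,-0.07],[0,0,-0.07],[0,0,-0.07]],"jaw":[255,255,255,255,255,255,255,255,255,255]}'
python3 -c "from st import *; st()"
```

```text
clock: 8.35
tool_pos: [0.4963, 0.1184, 0.0074]
orientation: [2.569, 1.808, 0.002]
wrist_force: [1.5, 0.7, -0.1]
grip_width: 0.0008
grip_force: 0.6
orange [391.5 329.5] 7.9 -137.0 0.1788
orange [367.  238.1] 7.2 -78.9 0.0854
yaw 70.5 rel hub tool axes [ 0.0147 -0.063 ] z 0.0073 F [ 0.   0.5 -0. ]
```

```bash
python3 -m inch '{"delta_pos":[[-0.44,-0.09,0],[-0.44,-0.09,0],[-0.44,-0.09,0],[-0.44,-0.09,0],[-0.44,-0.09,0],[-0.44,-0.09,0],[-0.44,-0.09,0],[-0.44,-0.09,0],[-0.44,-0.09,0],[-0.44,-0.09,0],[0,0,0]],"turn":[[0,0,-0.07],[0,0,-0.07],[0,0,-0.07],[0,0,-0.07],[0,0,-0.07],[0,0,-0.07],[0,0,-0.07],[0,0,-0.07],[0,0,-0.07],[0,0,-0.07],[0,0,0]],"jaw":[255,255,255,255,255,255,255,255,255,255,255]}'
python3 - <<'E'
from st import *
st()
E
```

```text
clock: 9.5
tool_pos: [0.4859, 0.0753, 0.0073]
orientation: [1.798, 2.576, 0.0]
wrist_force: [-0.2, 0.2, 0.4]
grip_width: 0.0005
grip_force: 0.0
orange [391.5 329.5] 7.9 -137.0 0.1788
orange [347.7 207.4] 7.2 -38.4 0.0852
yaw 110.1 rel hub tool axes [ 0.0149 -0.0628] z 0.0072 F [0.4 0.8 0.6]
```

```bash
python3 -m inch '{"delta_pos":[[-0.44,-0.09,0],[-0.44,-0.09,0],[-0.25,-0.05,0],[0,0,0],[0,0,0]],"turn":[[0,0,-0.07],[0,0,-0.07],[0,0,-0.04],[0,0,0],[0,0,0]],"jaw":[255,255,255,255,255]}'
python3 - <<'E'
from st import *
st()
im=capture("top"); save(cv2.resize(im[140:300,250:410],(640,560),interpolation=cv2.INTER_CUBIC) ,"t2.png")
E
```

```text
clock: 10.05
tool_pos: [0.4883, 0.0644, 0.0071]
orientation: [-1.56, -2.727, 0.0]
wrist_force: [0.4, -0.0, -0.0]
grip_width: 0.0005
grip_force: 0.0
orange [394.5 329. ] 7.2 -135.7 0.1816
orange [340.1 202.8] 7.2 -28.7 0.0846
yaw 120.5 rel hub tool axes [ 0.0153 -0.0626] z 0.0071 F [-0.1  0.4  0.4]
```

View pics/t2.png

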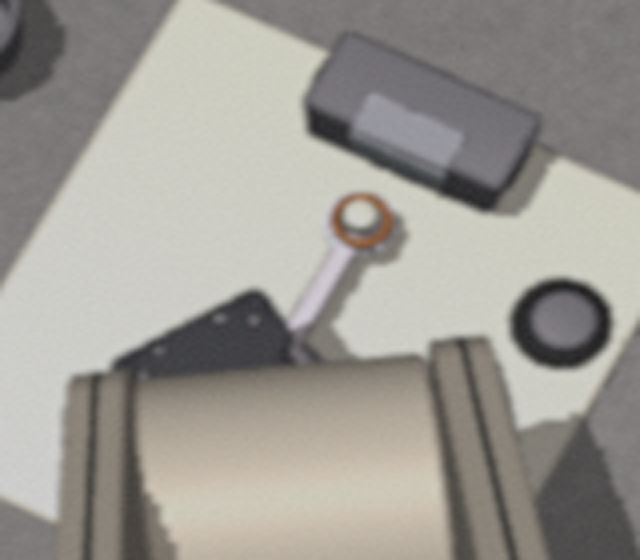

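Run:
```python
from h import *
t=cam("top"); f=lambda p:(250+(p[0]+.5)/4-.5,140+(p[1]+.5)/3.5-.5)
w=ray(t,[f(p) for p in [(370,93),(465,132),(440,180),(350,140)]],.09)[:,:2]; b=ray(t,[f(p) for p in [(348,32),(540,122),(490,210),(310,105)]],.09)[:,:2]
r=ray(t,[f((362,220))],.062)[0,:2]; H=ray(t,[(316,249)],.06)[0,:2]; m=w.mean(0)
a=lambda p,q:np.degrees(np.arctan2(*(p-q)[::-1])).round(2)
print(m,r,H,"hub->win",a(m,H),"hub->ring",a(r,H),"edges",a(w[1],w[0])+90,a(w[2],w[3])+90,a(w[0],w[3]),a(w[1],w[2]))
y=np.radians(-28);n=np.array([-np.sin(y),np.cos(y)]);print("ring-win lateral mm",(r-m)@n*1000, "win-hub",(m-H)@n*1000)
```

```text
[0.65837281 0.02486631] [0.62446704 0.04236732] [0.5489983  0.08170306] hub->win -27.46 hub->ring -27.53 edges -25.799999999999997 -27.540000000000006 -20.39 -24.64
ring-win lateral mm -0.4653180411058965 win-hub 1.164353149487657
```

The ring at crop (362,220) lies on the line to the window strip centred at (406,136). Hub→ring is -27.5° and hub→window is -27.5°, so it is aligned. Retreat and go over the button.

```bash
python3 -m inch '{"delta_pos":[[0.7,0,0],[0.8,0,0],[0,0,-3],[0,0,-3.5],[0,0,-3.5],[0,0,0],[0,0,0],[0,0,0],[0,0,0],[0,0,0],[0,0,0],[0,0,0]],"turn":[[0,0,0],[0,0,0],[0,0,0],[0,0,0],[0,0,0],[0,0,0.146],[0,0,0.146],[0,0,0.146],[0,0,0.146],[0,0,0.146],[0,0,0.146],[0,0,0.146]],"jaw":[255,255,255,255,255,255,255,255,255,255,255,255]}'
python3 -m inch '{"delta_pos":[[-1.48,3.58,0],[-1.48,3.58,0],[-1.48,3.58,0],[-1.48,3.58,0],[0,0,0],[0,0,0],[0,0,0]],"turn":[[0,0,0],[0,0,0],[0,0,0],[0,0,0],[0,0,0],[0,0,0],[0,0,0]],"jaw":[255,255,255,255,255,255,255]}'
python3 - <<'E'
from tip import *
import st
tip(); st.st()
s=robot.observe(); X=R.from_rotvec(s["orientation"]).as_matrix(); print("to button, tool cm",100*(X[:2,:2].T@(np.array([.579,-.042])-s["tool_pos"][:2])))
E
```

```text
clock: 11.35
tool_pos: [0.4801, 0.0778, 0.107]
orientation: [-2.697, -1.611, 0.001]
wrist_force: [0.3, 0.8, -0.5]
grip_width: 0.0005
grip_force: 0.0
clock: 12.05
tool_pos: [0.5781, -0.0412, 0.1067]
orientation: [-2.691, -1.619, 0.002]
wrist_force: [-0.1, -0.1, -0.5]
grip_width: 0.0008
grip_force: 0.0
tcp [ 0.5782 -0.041   0.1068] pred px [378.3 253.9] seen 363.77777777777777 258 z tip 0.0985
yaw 62.1 rel hub tool axes [-0.0964  0.083 ] F [-0.8  0.7  0.2]
orange [412.  237.5] 13.0 -83.8 0.1577
orange [340.1 202.8] 7.2 -28.7 0.0846
yaw 62.1 rel hub tool axes [-0.0964  0.0832] z 0.1069 F [-0.3  1.   0. ]
to button, tool cm [-0.05486687  0.09441425]
```

```bash
python3 -m inch '{"delta_pos":[[0,0,2.5],[0,0,2.5],[0,0,2.5],[0,0,1.8],[0,0,0],[0,0,0]],"turn":[[0,0,0],[0,0,0],[0,0,0],[0,0,0],[0,0,0],[0,0,0]],"jaw":[255,255,255,255,255,255]}'
python3 - <<'E'
from h import *
a=capture("side")[190:340,270:450]; save(cv2.resize(a,(720,600),interpolation=cv2.INTER_CUBIC),"m4.png")
E
```

```text
clock: 12.75
tool_pos: [0.5792, -0.0416, 0.0143]
orientation: [-2.691, -1.62, 0.001]
wrist_force: [1.3, -0.5, -0.2]
grip_width: 0.0007
grip_force: 0.0
```

View pics/m4.png

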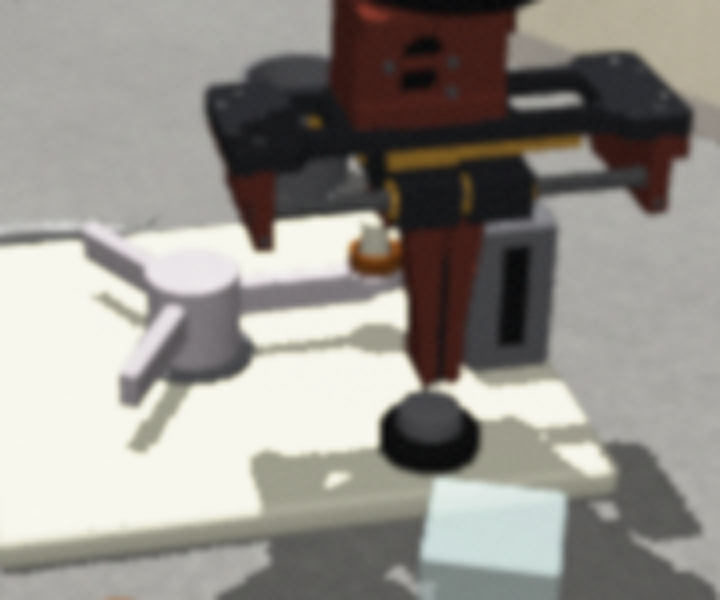

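The tip at (440,383) hangs about 12 mm above the button, whose top is at (430,405), and it is laterally fine. Press in small steps.

```bash
python3 -m inch '{"delta_pos":[[0,0,0.4],[0,0,0.4],[0,0,0.3],[0,0,0.2],[0,0,0],[0,0,0]],"turn":[[0,0,0],[0,0,0],[0,0,0],[0,0,0],[0,0,0],[0,0,0]],"jaw":[255,255,255,255,255,255]}'
```

```text
clock: 13.4
tool_pos: [0.5795, -0.0423, 0.001]
orientation: [-2.692, -1.619, 0.0]
wrist_force: [0.0, -0.3, 0.2]
grip_width: 0.0006
grip_force: 0.0
```

```bash
python3 -m inch '{"delta_pos":[[0,0,0.2],[0,0,0.2],[0,0,0],[0,0,0]],"turn":[[0,0,0],[0,0,0],[0,0,0],[0,0,0]],"jaw":[255,255,255,255]}'
```

```text
clock: 13.8
tool_pos: [0.5796, -0.0423, -0.0028]
orientation: [2.692, 1.619, 0.0]
wrist_force: [-0.8, 0.3, 1.0]
grip_width: 0.0003
grip_force: 0.8
```

```bash
python3 -m inch '{"delta_pos":[[0,0,0.2],[0,0,0.2],[0,0,0],[0,0,0]],"turn":[[0,0,0],[0,0,0],[0,0,0],[0,0,0]],"jaw":[255,255,255,255]}'
python3 -m inch '{"delta_pos":[[0,0,0.1],[0,0,0],[0,0,0]],"turn":[[0,0,0],[0,0,0],[0,0,0]],"jaw":[255,255,255]}'
```

```text
clock: 14.2
tool_pos: [0.5797, -0.0423, -0.0068]
orientation: [2.692, 1.619, 0.0]
wrist_force: [0.7, -0.6, 4.4]
grip_width: 0.0008
grip_force: 2.0
clock: 14.5
tool_pos: [0.5796, -0.0423, -0.0078]
orientation: [2.692, 1.619, 0.0]
wrist_force: [1.1, -0.7, 4.1]
grip_width: 0.0005
grip_force: 2.3
```

```bash
python3 -m inch '{"delta_pos":[[0,0,0.1],[0,0,0],[0,0,0]],"turn":[[0,0,0],[0,0,0],[0,0,0]],"jaw":[255,255,255]}'
python3 -m inch '{"delta_pos":[[0,0,0.1],[0,0,0],[0,0,0]],"turn":[[0,0,0],[0,0,0],[0,0,0]],"jaw":[255,255,255]}'
```

```text
clock: 14.8
tool_pos: [0.5797, -0.0423, -0.0083]
orientation: [2.692, 1.619, 0.001]
wrist_force: [-2.1, -0.5, 9.7]
grip_width: 0.0007
grip_force: 5.0
clock: 15.1
tool_pos: [0.5798, -0.0423, -0.0085]
orientation: [2.692, 1.619, 0.001]
wrist_force: [-4.5, 0.7, 18.1]
grip_width: 0.0006
grip_force: 9.3
```

It has hit the stop: the force climbs while z stalls. Release, lift clear and check.

```bash
python3 -m inch '{"delta_pos":[[0,0,-0.5],[0,0,-1],[0,0,-2.5],[0,0,-3],[0,0,-3],[0,0,-3],[0,0,0],[0,0,0]],"turn":[[0,0,0],[0,0,0],[0,0,0],[0,0,0],[0,0,0],[0,0,0],[0,0,0],[0,0,0]],"jaw":[255,255,255,255,255,255,255,255]}'
python3 -c "from st import *; st()"
```

```text
clock: 15.9
tool_pos: [0.5793, -0.0422, 0.1204]
orientation: [2.692, 1.619, 0.001]
wrist_force: [-0.6, 0.2, -0.3]
grip_width: 0.0007
grip_force: 0.0
orange [409.9 233.4] 17.5 -81.2 0.1552
orange [340.1 202.9] 7.2 -28.7 0.0846
yaw 62.0 rel hub tool axes [-0.0971  0.084 ] z 0.1194 F [ 0.3 -0.8 -0. ]
```

The ring is unmoved at (340.1, 202.9) and the robot is touching nothing. Hand in.

```bash
python3 -c "from rig import robot; print(robot.job_done())"
```

```text
the job is handed in; nothing more can be done
None
```

I turned the carousel until the ring stood in front of the lamp window (within about 1° of its centre line), then pressed the start button to its stop, released it and handed the job in.

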